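# Square a ragged row of staining jars against the rail of a loading deck

## Task

Pick up the straightedge and with its long edge push the four staining jars on the loading deck back into one straight row, every jar flat against the strip of the deck's back rail; press the whole row home for a second with about 10 N more than it takes to slide them, and never more than about 15 N, which could chip the glass. Touch the jars with nothing but the straightedge, keep them upright and leave the other glassware alone. Then lay the straightedge flat on the bench, off the deck, and let go, with the jars still in their row.

Things in the scene. Friction and masses are not known exactly. Their poses are not given: they have to be found in the camera images.
- deck: Flat grey loading deck fixed to the bench, 300 (x) x 410 (y) x 12 mm; origin on its underside, midway in y, 140 mm from its front and 160 mm from its back edge; its top 12 mm above the bench. x points to the side with the back rail, y along the row of jars. Its place and yaw differ each time.
- rail: Rail at the back of the deck: a fixed dark beam (320 mm; origin: middle of its front face's foot at deck-top height, 135 mm from the deck's origin; axes as the deck's) and before it, parallel, a bright strip 300 mm long, 27 mm tall, on two rods. The jars seat on the strip's front face, clamped firmly anywhere 12 to 77 mm before the origin: its place is not measured; find it by sight or feel.
- straightedge: Aluminium straightedge lying on the bench left of the deck: flat bar 50 (x) x 250 (y) x 12 mm, 350 g, slippery (friction 0.15); either long edge (x = -25 or +25 mm) may push. On its middle an upright black grip 16 (x) x 50 (y) mm, 12 to 60 mm above the underside; held low by its ends (50 mm apart) it twists least. Origin: centre of the underside.
- jar0: Square glass staining jar with white lid, 42 x 42 mm, 65 mm tall, 75 to 145 g, loose on the deck; one of four alike, about 62 mm apart along the deck's y in a ragged row, each turned by up to 0.3 rad. Origin: centre of underside; x, y normal to its sides. Slides at roughly 0.4 to 1.5 N. Seated, its flat side lies on the rail's strip.
- jar1: Square glass staining jar with white lid, 42 x 42 mm, 65 mm tall, 75 to 145 g, loose on the deck; one of four alike, about 62 mm apart along the deck's y in a ragged row, each turned by up to 0.3 rad. Origin: centre of underside; x, y normal to its sides. Slides at roughly 0.4 to 1.5 N. Seated, its flat side lies on the rail's strip.
- jar2: Square glass staining jar with white lid, 42 x 42 mm, 65 mm tall, 75 to 145 g, loose on the deck; one of four alike, about 62 mm apart along the deck's y in a ragged row, each turned by up to 0.3 rad. Origin: centre of underside; x, y normal to its sides. Slides at roughly 0.4 to 1.5 N. Seated, its flat side lies on the rail's strip.
- jar3: Square glass staining jar with white lid, 42 x 42 mm, 65 mm tall, 75 to 145 g, loose on the deck; one of four alike, about 62 mm apart along the deck's y in a ragged row, each turned by up to 0.3 rad. Origin: centre of underside; x, y normal to its sides. Slides at roughly 0.4 to 1.5 N. Seated, its flat side lies on the rail's strip.
- dropper: Small bottle, 28 mm across and 60 mm tall, standing loose near one end of the deck, about 175 mm from its middle along y. Origin: centre of underside. Leave alone.
- beaker: Small glass beaker, 38 mm across and 45 mm tall, loose near the other end of the deck, about 175 mm from its middle (it may change ends with the bottle). Origin: centre of underside. Leave alone.
- flask: Conical glass flask, 84 mm across and 138 mm tall, loose on the bench behind on the left. Origin: centre of underside. Leave alone.
- cylinder: Measuring cylinder, 60 mm foot, 168 mm tall, loose on the bench far left. Origin: centre of underside. Leave alone.
- petri: Petri dish, 92 mm across and 17 mm tall, loose on the bench on the left near the robot. Origin: centre of underside. Leave alone.
Mind the look-alikes: they are no part of the job. Leave any blue or yellow look-alike of the jar2 alone. What is shaped like the jar3 but purple is not meant.

How it is judged:
On the way, in this order (a step that is already met when the one before it is completed fails the run):
1. the straightedge is lifted off the bench by its grip (height (world z) of straightedge above 0.01 m and contact force between the fingers and straightedge above 1 N), for 0.2 s.
2. the four jars, squared up and in one straight line within 5 mm, are pressed on the rail by the held straightedge with more than 5 N in all, for 0.5 s (angle between the x axis of each of jar0, jar1, jar2, jar3 and the x axis of rail, either way round below 0.04 rad and angle between each of jar0, jar1, jar2, jar3's own z axis and vertical below 0.05 rad and x of jar1 in the frame of jar0 between -0.005 and 0.005 m and x of jar2 in the frame of jar0 between -0.005 and 0.005 m and x of jar2 in the frame of jar1 between -0.005 and 0.005 m and x of jar3 in the frame of jar0 between -0.005 and 0.005 m and x of jar3 in the frame of jar1 between -0.005 and 0.005 m and x of jar3 in the frame of jar2 between -0.005 and 0.005 m and x of each of jar0, jar1, jar2, jar3 in the frame of rail above -0.1015 m and contact force between rail and anything else above 5 N and contact force between the fingers and straightedge above 1 N), for 0.5 s.
At the end, for the whole second after the job is handed in: The four jars stand upright and at rest in the row pressed against the rail: in one straight line within 5 mm, squared to the rail within 0.04 rad, their origins at most 101 mm before the rail's origin; the straightedge lies flat and at rest on the bench, not on the deck (angle between the x axis of each of jar0, jar1, jar2, jar3 and the x axis of rail, either way round below 0.04 rad and angle between each of jar0, jar1, jar2, jar3, straightedge's own z axis and vertical below 0.05 rad and x of jar1 in the frame of jar0 between -0.005 and 0.005 m and x of jar2 in the frame of jar0 between -0.005 and 0.005 m and x of jar2 in the frame of jar1 between -0.005 and 0.005 m and x of jar3 in the frame of jar0 between -0.005 and 0.005 m and x of jar3 in the frame of jar1 between -0.005 and 0.005 m and x of jar3 in the frame of jar2 between -0.005 and 0.005 m and x of each of jar0, jar1, jar2, jar3 in the frame of rail above -0.1015 m and linear speed of each of jar0, jar1, jar2, jar3, straightedge below 0.01 m/s and height (world z) of straightedge below 0.004 m); the robot touches nothing.
It fails at once if the row is pressed on the rail with more than 17 N in all (contact force between rail and anything else above 17 N).
It fails at once if a jar is tipped by more than 0.25 rad (angle between any of jar0, jar1, jar2, jar3's own z axis and vertical above 0.25 rad).
It fails at once if the fingers or the arm touch a jar (contact force between any of the fingers, the arm and jar0 above 0.5 N or contact force between any of the fingers, the arm and jar1 above 0.5 N or contact force between any of the fingers, the arm and jar2 above 0.5 N or contact force between any of the fingers, the arm and jar3 above 0.5 N).
It fails at once if another item is moved by more than 20 mm (distance of any of dropper, beaker, flask, cylinder, petri from where it was at the start of the episode above 0.02 m).
It also fails if it takes over 72 s, if anything falls off the work surface, if the arm or the gripper's body presses on something with over 40 N, if the wrist force passes 120 N, or if a joint passes its speed limit or range.

## Robot

A 6-joint arm with a two-finger parallel gripper is mounted at the origin on the work surface. World frame = base frame: x ahead of the robot, y to its left, z up, the work surface at z = 0. Lengths are in m, angles in rad, forces in N, time in s.
With the tool pointing down it reaches from about 0.375 to 0.975 m from the base axis. Payload 3.8 kg.
Tool frame: the origin (TCP) lies on the mounting face of the last link; the fingertips stand 173 mm ahead of it and the grasp point (between the pads) lies 155 mm ahead of it; z points along the fingers, y is the direction in which the jaws open and shut (so a half turn about z gives the same grasp; the last joint's range is limited). The gripper opens to 85 mm and grips with 20 to 120 N. Pads are 22 mm wide; open, the fingers measure 114 mm over their backs; the gripper's body (76 mm by 85 mm) begins 54 mm behind the grasp point. The pads swing forward as they close: fully open they stand 13 mm farther back than shut.
Start: joints at [-1.292, 0.264, 1.604, -0, 1.274, -0.037], TCP at [0.21, -0.642, 0.405] pointing down, gripper open.
Joint ranges: [-2.63, 2.63], [-0.94, 2.18], [0.31, 2.57], [-1.31, 4.45], [0, 2.66], [-2.55, 2.55]. Speed limits (rad/s): [2.57, 2.57, 3.14, 3.14, 3.14, 3.14].

## Interface

Orientations are given as a rotation vector (axis times angle).
In Python, from workcell import bot gives the robot as it stands.
- The arm moves only by the shell command python3 -m jog 'ROWS' [FORCE]. ROWS is JSON, a list that holds one entry, the list of rows, each a list of 7 numbers: the closure, from 0 (fully open) to 1 (shut), then the shift along the tool's x, y, z in cm, then the turn, a rotation vector about the tool's x, y, z in rad. A call has 1 to 12 rows; each row is the pose to reach, as a shift and turn from the pose commanded when the call began, along the tool's axes at that moment; what a row does not reach only later rows make up. A row lasts 1/8 s, in which the tool goes at most 62.5 mm and 10.7 degrees, less where a joint would pass 70% of its speed; a pose out of reach is approached as far as the arm can. A call with a gripper value outside its range is refused whole. The fingers move at their own pace and stop on an object; FORCE is the grip in N (left out, the last holds). Time passes only in rows, so rows that repeat a pose let the fingers close. It gives the time, the measured TCP pose, the force and the opening at its end, in the units of the state.
- bot.read_state(): the state, without advancing time (a new reading comes with each control period).
- bot.read_camera(name): name is "side" or "top"; returns the picture (420x560x3 uint8, red, green, blue); there is no depth.
- bot.camera_model(name): a dict with "intrinsics" (3x3 intrinsics, pixels), "rvec" (rotation vector, rad) and "tvec" (3), from world to camera coordinates, as OpenCV has them. Camera axes: x right, y down, z forward; pixel columns grow to the right and rows downward; lengths in m; the calibration is good to about 2 mm. A picture is of the moment at which its call begins. camera_model takes no time and is no camera call.
- bot.finish_job(): hands the job in, once; it reports no verdict.
The state is a dict: "time": time; "q": joint angles; "joint_vel": joint speeds; "joint_torque": joint torques, N m; "tool_pos": TCP position; "tcp_rot": TCP orientation; "wrist_force": force on the tool from outside, world axes, zero at the start; "torque": the same for the moment, N m; "width": opening from 0.0 (shut) to 1.0 (fully open).
Only numpy, scipy, OpenCV 4.12 (cv2) and the standard library are available. Lean on these libraries where they do the work, as an engineer would, in place of code of your own. Each camera call takes 0.05 s, during which the arm holds its last target.

## Working session

There is one attempt and no reset: what is moved stays moved. The work goes in short steps, Python scripts to look and compute and a shell command to move; the robot and the scene stay as the last step left them, time stands still between calls to the robot, and variables do not carry over. Pictures are saved under pics/ and viewed, and the job is handed in when it is done.

```bash
ls; mkdir -p pics; python3 - <<'E'
from workcell import bot
import cv2,numpy as np
s=bot.read_state();print(s)
for n in("top","side"):
    im=bot.read_camera(n);cv2.imwrite(f"pics/{n}0.png",im[:,:,::-1]);m=bot.camera_model(n);print(n,m)
    R=cv2.Rodrigues(np.array(m["rvec"]))[0];print(-R.T@np.array(m["tvec"]))
E
```

```text
pics
{'time': 0.0, 'q': array([-1.29190720e+00,  2.64750279e-01,  1.60538825e+00,  1.70460083e-05,
        1.27370073e+00, -3.69244031e-02]), 'joint_vel': array([-5.15612378e-04, -5.63706256e-04,  4.06028368e-04, -3.82056156e-04,
        1.63873659e-03, -8.74814513e-05]), 'joint_torque': array([-4.09441454e-04, -5.15105009e+01, -3.67319226e+01, -1.93283945e-04,
        1.28735075e-02, -3.60980451e-06]), 'tool_pos': array([ 0.20953729, -0.64128623,  0.40335583]), 'tcp_rot': array([-3.10030371e+00, -4.93660935e-01,  4.00209806e-04]), 'wrist_force': array([0.51054181, 0.2455111 , 0.37489845]), 'torque': array([ 0.01486004,  0.03202751, -0.01700382]), 'width': 1.002864260602945}
top {'intrinsics': array([[422.39317795,   0.        , 282.08096348],
       [  0.        , 422.39317795, 209.76524915],
       [  0.        ,   0.        ,   1.        ]]), 'rvec': array([ 2.13609088, -2.14464104,  0.14815661]), 'tvec': array([0.09918493, 0.54601373, 1.21821619])}
[0.36117747 0.08552254 1.28617887]
side {'intrinsics': array([[465.70764029,   0.        , 282.57925003],
       [  0.        , 465.70764029, 211.57154675],
       [  0.        ,   0.        ,   1.        ]]), 'rvec': array([ 0.93608894, -2.54889688,  0.96692989]), 'tvec': array([0.47360946, 0.23542462, 0.93306461])}
[0.06086518 0.64038949 0.85821732]
```

View pics/top0.png

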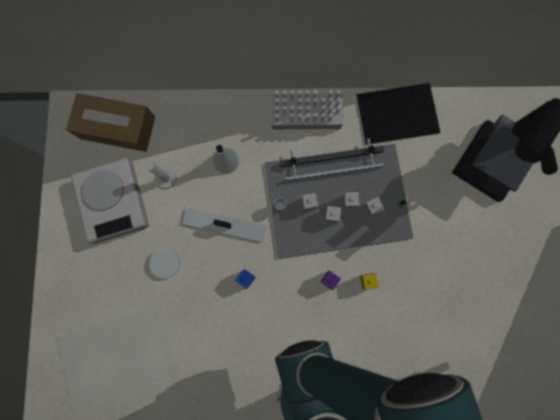

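View pics/side0.png

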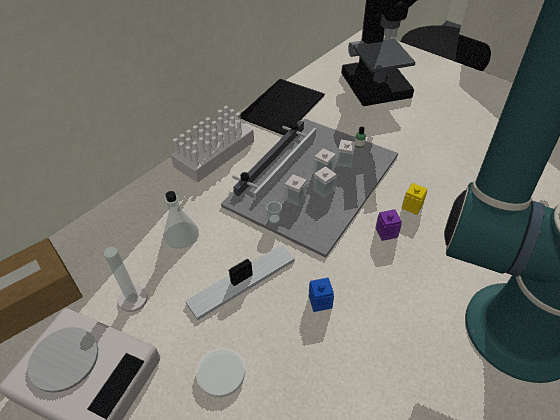

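The top view shows the straightedge at (223,224) with its black grip. The four white-lided clear jars are at (310,201), (334,213), (352,199) and (375,206). The beaker is at (280,204) and the dropper at (402,203). The look-alikes are blue (246,279), purple (331,281) and yellow (370,281). The balance and petri are also pale, but they are not bar-shaped.

```bash
cat > h.py <<'E'
import cv2,numpy as np
from workcell import bot
def cam(n):
    m=bot.camera_model(n);return np.array(m["intrinsics"]),cv2.Rodrigues(np.array(m["rvec"]))[0],np.array(m["tvec"])
def ray(n,uv,z):
    K,R,t=cam(n);uv=np.atleast_2d(uv).astype(float)
    d=(np.linalg.inv(K)@np.c_[uv,np.ones(len(uv))].T).T@R; c=-R.T@t
    return c+d*((z-c[2])/d[:,2])[:,None]
def proj(n,P):
    K,R,t=cam(n);P=np.atleast_2d(P);return cv2.projectPoints(P.astype(float),cv2.Rodrigues(R)[0],t,K,None)[0][:,0]
def snap(n,f):
    im=bot.read_camera(n)[:,:,::-1].copy();cv2.imwrite(f"pics/{f}.png",im);return im
E
python3 - <<'E'
import cv2
im=cv2.imread("pics/top0.png")
c=im[135:265,170:420];cv2.imwrite("pics/c1.png",cv2.resize(c,None,fx=3.2,fy=3.2,interpolation=cv2.INTER_CUBIC))
im=cv2.imread("pics/side0.png")
c=im[110:320,180:400];cv2.imwrite("pics/c2.png",cv2.resize(c,None,fx=2.85,fy=2.85,interpolation=cv2.INTER_CUBIC))
E
```

```text
(no output)
```

View pics/c1.png

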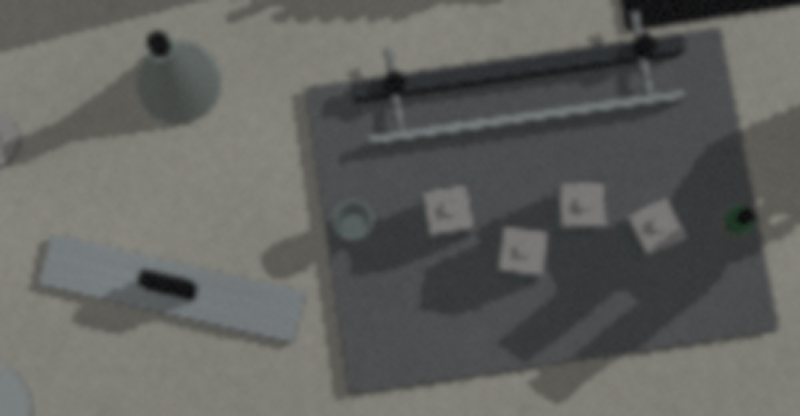

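View pics/c2.png

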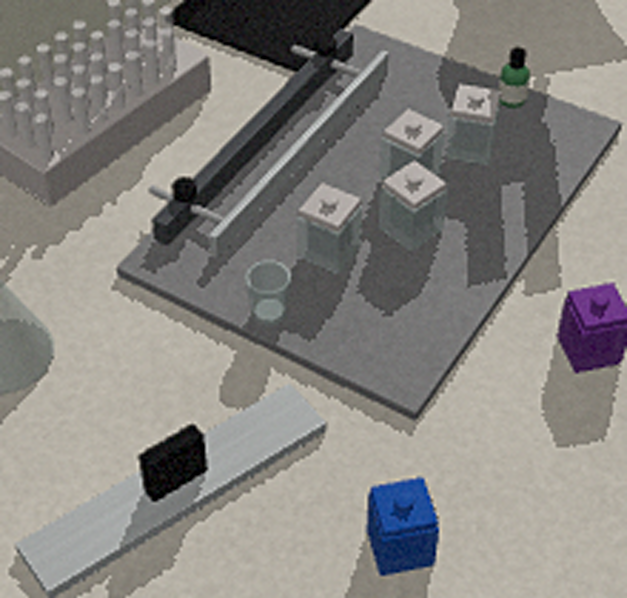

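```bash
python3 - <<'E'
from h import *
im=cv2.imread("pics/top0.png")
o=lambda a:np.array([170,135])+(np.array(a,float)+.0)/3.2
deck=ray("top",o([(305,88),(722,32),(777,330),(345,397)]),.012)
print("deck",deck.round(4).tolist(),[np.linalg.norm(deck[i]-deck[i-1]).round(4) for i in range(4)])
se=ray("top",o([(50,236),(304,290),(291,345),(36,290)]),.012)
print("se",se.round(4).tolist(),[np.linalg.norm(se[i]-se[i-1]).round(4) for i in range(4)], se.mean(0))
g=ray("top",o([(141,270),(196,284),(193,298),(138,287)]),.06);print("grip",g.round(4).tolist(),g.mean(0))
st=ray("top",o([(373,143),(683,99)]),.039);print("strip front edge",st)
bm=ray("top",o([(357,102),(684,50)]),.04);print("beam",bm)
# jar lids by white mask in deck roi
hsv=cv2.cvtColor(im,cv2.COLOR_BGR2HSV)
roi=np.zeros(im.shape[:2],np.uint8);roi[188:225,296:388]=1
g=im.min(2);m=((g>110)&(roi>0)).astype(np.uint8)
cs,_=cv2.findContours(m,cv2.RETR_EXTERNAL,cv2.CHAIN_APPROX_NONE)
for c in cs:
    if cv2.contourArea(c)<40: continue
    r=cv2.minAreaRect(c);b=ray("top",cv2.boxPoints(r),.065+.012);
    e=b[1]-b[0];print("jar",np.array(r[0]).round(1),b.mean(0).round(4),[np.linalg.norm(b[i]-b[i-1]).round(3) for i in (1,2)],np.degrees(np.arctan2(e[1],e[0])).round(1))
# deck axes
yv=(deck[0]-deck[1]+deck[3]-deck[2])[:2];yv/=np.linalg.norm(yv);print("deck y dir",yv,"yaw",np.degrees(np.arctan2(-yv[0],yv[1])))
E
```

```text
deck [[0.6992, 0.1488, 0.012], [0.7528, -0.2568, 0.012], [0.4625, -0.2961, 0.012], [0.4013, 0.1106, 0.012]] [np.float64(0.3003), np.float64(0.4092), np.float64(0.293), np.float64(0.4112)]
se [[0.5552, 0.3922, 0.012], [0.5023, 0.1493, 0.012], [0.4502, 0.1614, 0.012], [0.5034, 0.404, 0.012]] [np.float64(0.0531), np.float64(0.2487), np.float64(0.0535), np.float64(0.2484)] [0.50278653 0.27670433 0.012     ]
grip [[0.516, 0.2962, 0.06], [0.5029, 0.2456, 0.06], [0.4901, 0.2482, 0.06], [0.5004, 0.2986, 0.06]] [0.50235667 0.27214571 0.06      ]
strip front edge [[ 0.63835647  0.08319868  0.039     ]
 [ 0.67926197 -0.21001411  0.039     ]]
beam [[ 0.67786679  0.09815081  0.04      ]
 [ 0.72677444 -0.21256366  0.04      ]]
jar [333.1 213.1] [ 0.5307 -0.0505  0.077 ] [np.float64(0.033), np.float64(0.034)] -9.1
jar [374. 204.] [ 0.5567 -0.1694  0.077 ] [np.float64(0.032), np.float64(0.026)] -63.7
jar [309.7 200.1] [0.5692 0.0164 0.077 ] [np.float64(0.034), np.float64(0.035)] -78.8
jar [351.5 198.5] [ 0.5732 -0.1048  0.077 ] [np.float64(0.032), np.float64(0.032)] -90.3
deck y dir [-0.1399629   0.99015675] yaw 8.045699693572288
```

```bash
cat >> h.py <<'E'
from scipy.spatial.transform import Rotation as Ro
def plan(pos,yaw):
    "tool x at world yaw (deg), tool pointing down"
    s=bot.read_state();R0=Ro.from_rotvec(s["tcp_rot"])
    y=np.radians(yaw);R1=Ro.from_matrix(np.array([[np.cos(y),np.sin(y),0],[np.sin(y),-np.cos(y),0],[0,0,-1]]))
    return "cm",(R0.inv().apply(np.array(pos)-s["tool_pos"])*100).round(2),"turn",(R0.inv()*R1).as_rotvec().round(4)
E
python3 - <<'E'
from h import *
print(plan((.45,-.2,.40),-12.3));print(plan((.503,.275,.40),-12.3))
print(plan((.503,.275,.22),-12.3))
c=cv2.imread("pics/side0.png")[225:330,170:310];cv2.imwrite("pics/c3.png",cv2.resize(c,None,fx=4,fy=4))
K=proj("side",[(.503,.275,.06),(.503,.275,.012)]);print(K)
E
```

```text
('cm', array([ 36.56, -34.48,   0.42]), 'turn', array([-2.000e-03,  5.000e-04,  5.305e-01]))
('cm', array([ 56.35, -77.99,   0.51]), 'turn', array([-2.000e-03,  5.000e-04,  5.305e-01]))
('cm', array([ 56.35, -77.95,  18.51]), 'turn', array([-2.000e-03,  5.000e-04,  5.305e-01]))
[[240.46050711 265.0529047 ]
 [242.22998527 277.93391635]]
```

View pics/c3.png

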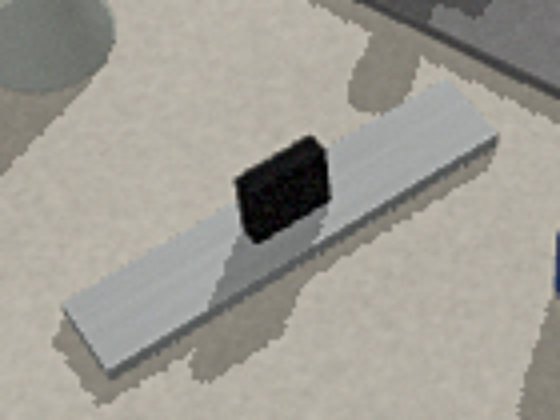

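The crop confirms the silver bar with its black grip. The side ray agrees with the top-camera position to about 1 px. Next I move over it.

```bash
python3 -m jog '[[[0,36.5,-34.5,0.4,0,0,0.2],[0,36.5,-34.5,0.4,0,0,0.53],[0,36.5,-34.5,0.4,0,0,0.53],[0,36.5,-34.5,0.4,0,0,0.53],[0,36.5,-34.5,0.4,0,0,0.53],[0,36.5,-34.5,0.4,0,0,0.53],[0,36.5,-34.5,0.4,0,0,0.53],[0,45,-55,0.5,0,0,0.53],[0,56.35,-78,0.5,0,0,0.53],[0,56.35,-78,0.5,0,0,0.53],[0,56.35,-78,0.5,0,0,0.53],[0,56.35,-78,0.5,0,0,0.53]]]' 40; python3 -c "
from h import *
print(bot.read_state()['time'],plan((.503,.275,.192),-12.3))"
```

```text
time: 1.6
tool_pos: [0.4676, 0.0534, 0.4001]
tcp_rot: [3.123, -0.336, 0.001]
wrist_force: [0.8, 0.7, 0.4]
width: 1.005
1.6 ('cm', array([ -1.26, -22.41,  20.81]), 'turn', array([ 0.0001, -0.0003,  0.0004]))
```

```bash
python3 -m jog '[[[0,-1.3,-22.4,0,0,0,0],[0,-1.3,-22.4,0,0,0,0],[0,-1.3,-22.4,0,0,0,0],[0,-1.3,-22.4,0,0,0,0],[0,-1.3,-22.4,5,0,0,0],[0,-1.3,-22.4,10,0,0,0],[0,-1.3,-22.4,14,0,0,0],[0,-1.3,-22.4,14,0,0,0],[0,-1.3,-22.4,14,0,0,0]]]' 40; python3 -c "
from h import *
print(bot.read_state()['time'],plan((.503,.275,.192),-12.3))
a=snap('top','t1');b=snap('side','s1')
c=np.hstack([cv2.resize(a[160:290,160:300],None,fx=2.8,fy=2.8),cv2.resize(b[170:300,170:310],None,fx=2.8,fy=2.8)]);cv2.imwrite('pics/m1.png',c)"
```

```text
time: 2.72
tool_pos: [0.5035, 0.2732, 0.2615]
tcp_rot: [-3.123, 0.336, -0.002]
wrist_force: [-0.1, 0.3, -0.3]
width: 1.002
2.725 ('cm', array([-0.09, -0.16,  6.95]), 'turn', array([-0.0009, -0.0011,  0.0003]))
```

View pics/m1.png

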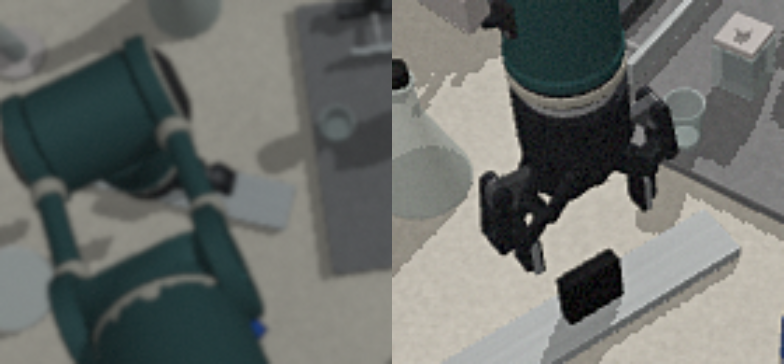

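In the side view the fingers straddle the grip along its length. I'll descend and close.

```bash
python3 -m jog '[[[0,0,-0.15,3,0,0,0],[0,0,-0.15,5.5,0,0,0],[0,0,-0.15,6.9,0,0,0],[0,0,-0.15,6.9,0,0,0],[0.3,0,-0.15,6.9,0,0,0],[0.6,0,-0.15,6.9,0,0,0],[0.8,0,-0.15,6.9,0,0,0],[0.8,0,-0.15,6.9,0,0,0],[0.8,0,-0.15,6.9,0,0,0]]]' 60; python3 -c "
from h import *
print(bot.read_state()['torque'],plan((.503,.275,.192),-12.3))
b=snap('side','s2');cv2.imwrite('pics/m2.png',cv2.resize(b[190:320,170:330],None,fx=4,fy=4))"
```

```text
time: 3.95
tool_pos: [0.5041, 0.275, 0.1929]
tcp_rot: [-3.122, 0.336, -0.004]
wrist_force: [0.0, 0.4, 6.2]
width: 0.582
[-0.09383028 -0.00888391  0.00383764] ('cm', array([-0.11,  0.02,  0.09]), 'turn', array([-0.0019, -0.0024,  0.0005]))
```

View pics/m2.png

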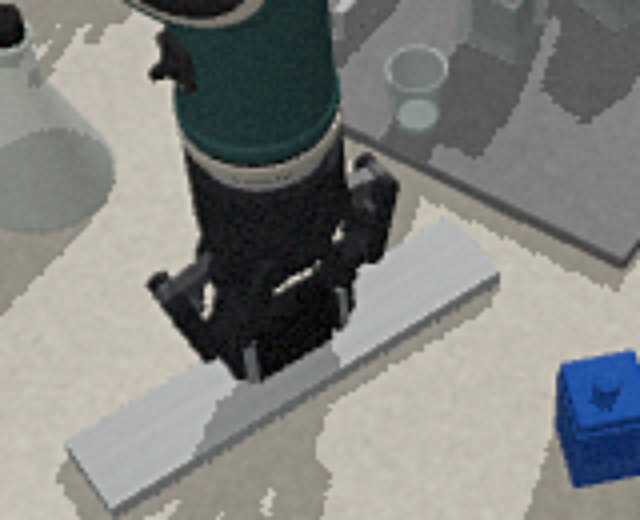

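Gripped: the opening is 0.582, about 50 mm. Now lift.

```bash
python3 -m jog '[[[0.8,0,0,-2,0,0,0],[0.8,0,0,-6,0,0,0],[0.8,0,0,-11,0,0,0],[0.8,0,0,-13,0,0,0],[0.8,0,0,-13,0,0,0],[0.8,0,0,-13,0,0,0]]]' 80; python3 -c "
from h import *
print(bot.read_state()['torque'],plan((.460,-.090,.33),8),plan((.460,-.090,.25),8))
b=snap('side','s3');cv2.imwrite('pics/m3.png',cv2.resize(b[100:320,130:350],None,fx=2.7,fy=2.7))"
```

```text
time: 4.75
tool_pos: [0.5022, 0.2739, 0.3189]
tcp_rot: [3.121, -0.336, -0.005]
wrist_force: [-0.2, 0.0, -3.1]
width: 0.581
[0.04446482 0.03265013 0.01189158] ('cm', array([ 3.62, 36.46, -1.03]), 'turn', array([ 0.0019,  0.0036, -0.3539])) ('cm', array([ 3.64, 36.44,  6.97]), 'turn', array([ 0.0019,  0.0036, -0.3539]))
```

View pics/m3.png

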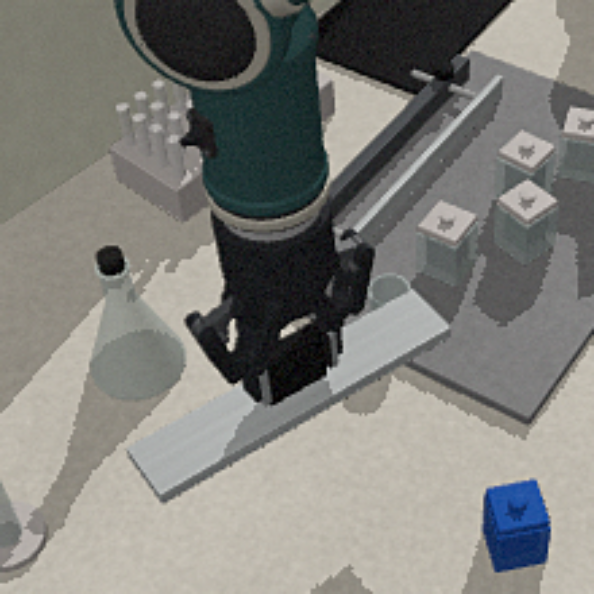

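The bar is lifted level in the grip. Next I carry it over the deck's front.

```bash
python3 -m jog '[[[0.8,0,4,-1,0,0,0],[0.8,0,9,-1,0,0,-0.1],[0.8,0.5,15,-1,0,0,-0.2],[0.8,2,21,-1,0,0,-0.3],[0.8,3.6,27,-1,0,0,-0.354],[0.8,3.6,32,-1,0,0,-0.354],[0.8,3.6,35,-1,0,0,-0.354],[0.8,3.6,36.4,-1,0,0,-0.354],[0.8,3.6,36.4,-1,0,0,-0.354],[0.8,3.6,36.4,-1,0,0,-0.354]]]'; python3 -c "
from h import *
print(bot.read_state()['torque'],plan((.460,-.090,.25),8))
a=snap('top','t4');b=snap('side','s4');cv2.imwrite('pics/m4.png',np.hstack([cv2.resize(a[130:330,230:430],None,fx=2,fy=2),cv2.resize(b[80:280,200:400],None,fx=2,fy=2)]))"
```

```text
time: 6.05
tool_pos: [0.4611, -0.088, 0.3307]
tcp_rot: [-3.133, -0.22, 0.001]
wrist_force: [0.3, 0.1, -2.8]
width: 0.574
[-0.02645094  0.00479953 -0.02518982] ('cm', array([-0.13,  0.19,  8.07]), 'turn', array([-0.001 ,  0.0007,  0.0008]))
```

View pics/m4.png

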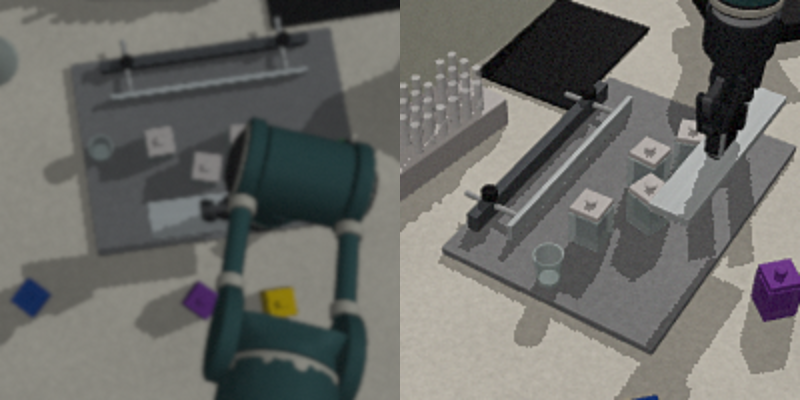

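```bash
python3 -c "
from h import *
p=ray('top',[(304,231.5),(306,245)],.15);print(p)
a=np.radians(8);x=np.array([np.cos(a),np.sin(a)]);y=np.array([-x[1],x[0]])
c=np.array([.4611,-.088]);print(c+.125*y+.025*x,c+.125*y-.025*x)
O=np.array([.5691,-.0748]);print((c-O)@x,(c-O)@y)
im=cv2.imread('pics/top0.png')
"
```

```text
[[0.47061774 0.03706114 0.15      ]
 [0.4342318  0.0320907  0.15      ]]
[0.46846006 0.03926284] [0.41894666 0.03230418]
-0.1087860363567625 0.0019591563962983536
```

```bash
python3 -m jog '[[[0.8,-0.1,0.2,4,0,0,0],[0.8,-0.1,0.2,8,0,0,0],[0.8,-0.1,0.2,10.5,0,0,0],[0.8,-0.1,0.2,11.5,0,0,0],[0.8,-0.1,0.2,12.0,0,0,0],[0.8,-0.1,0.2,12.0,0,0,0],[0.8,-0.1,0.2,12.0,0,0,0]]]'; python3 -c "
from h import *
print(bot.read_state()['torque'],plan((.460,-.090,.209),8))
b=snap('side','s5');cv2.imwrite('pics/m5.png',cv2.resize(b[100:260,230:420],None,fx=4,fy=3.7))"
```

```text
time: 7.02
tool_pos: [0.461, -0.0911, 0.2124]
tcp_rot: [3.133, 0.22, 0.003]
wrist_force: [0.1, -0.2, -4.6]
width: 0.572
[ 0.03991428  0.03337916 -0.00685546] ('cm', array([-0.08, -0.12,  0.34]), 'turn', array([ 0.0009, -0.0021,  0.0003]))
```

View pics/m5.png

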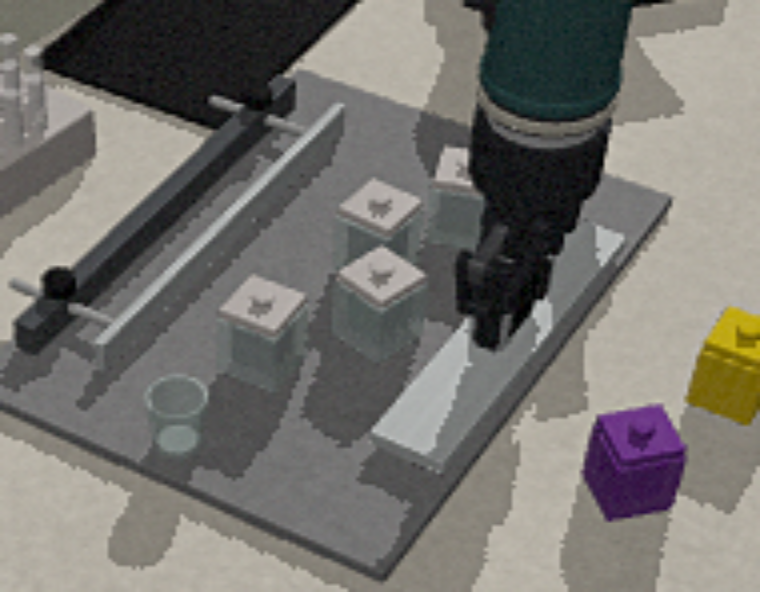

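```bash
python3 -m jog '[[[0.8,0.3,-0.1,0.2,0,0,0],[0.8,0.6,-0.1,0.2,0,0,0],[0.8,0.9,-0.1,0.2,0,0,0],[0.8,1.2,-0.1,0.2,0,0,0],[0.8,1.5,-0.1,0.2,0,0,0],[0.8,1.5,-0.1,0.2,0,0,0]]]'; cat > f.py <<'E'
from h import *
import sys
a=np.radians(8);x=np.array([np.cos(a),np.sin(a)]);y=np.array([-x[1],x[0]]);O=np.array([.5691,-.0748])
s=bot.read_state();d=s["tool_pos"][:2]-O;w=s["wrist_force"]
print("t",round(s["time"],2),"x' y' mm",(d@x*1000).round(1),(d@y*1000).round(1),"z",s["tool_pos"][2].round(4),"F x' y' z",(w[:2]@x).round(2),(w[:2]@y).round(2),w[2].round(2),"T",s["torque"].round(3),"w",round(s["width"],3),plan((0,0,0),8)[3])
E
python3 f.py
```

```text
time: 7.82
tool_pos: [0.4753, -0.0879, 0.2093]
tcp_rot: [3.134, 0.22, 0.0]
wrist_force: [0.3, -0.2, -3.8]
width: 0.572
t 7.83 x' y' mm -94.7 0.1 z 0.2093 F x' y' z 0.22 -0.22 -3.77 T [-0.001  0.028  0.01 ] w 0.572 [ 0.0001 -0.0002  0.0002]
```

```bash
python3 -m jog '[[[0.8,0.3,0,0,0,0,0],[0.8,0.7,0,0,0,0,0],[0.8,1.1,0,0,0,0,0],[0.8,1.5,0,0,0,0,0],[0.8,1.9,0,0,0,0,0],[0.8,2.3,0,0,0,0,0],[0.8,2.7,0,0,0,0,0],[0.8,3.1,0,0,0,0,0],[0.8,3.5,0,0,0,0,0],[0.8,3.9,0,0,0,0,0],[0.8,4.3,0,0,0,0,0],[0.8,4.7,0,0,0,0,0]]]'; python3 f.py;python3 -c "
from h import *
b=snap('side','s6');cv2.imwrite('pics/m6.png',cv2.resize(b[100:260,230:420],None,fx=4,fy=3.7))"
```

```text
time: 9.32
tool_pos: [0.5217, -0.0813, 0.2092]
tcp_rot: [3.134, 0.219, -0.0]
wrist_force: [-1.6, 0.1, -3.1]
width: 0.574
t 9.32 x' y' mm -47.8 0.1 z 0.2092 F x' y' z -1.6 0.33 -3.09 T [-0.105  0.396 -0.058] w 0.574 [-0.      0.0001  0.0001]
```

View pics/m6.png

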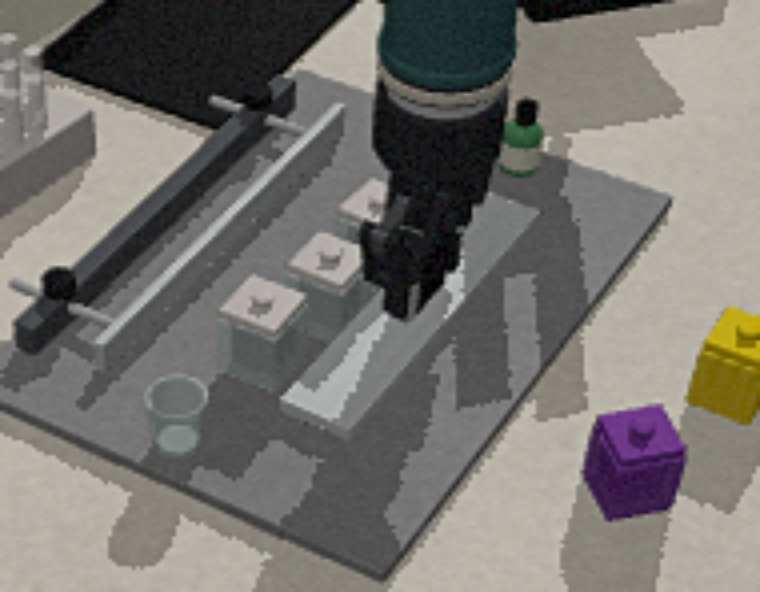

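The row is going well: the jars are upright and the force is 1.6 N. Continuing.

```bash
python3 -m jog '[[[0.8,0.4,0,0,0,0,0],[0.8,0.8,0,0,0,0,0],[0.8,1.2,0,0,0,0,0],[0.8,1.6,0,0,0,0,0],[0.8,2.0,0,0,0,0,0],[0.8,2.4,0,0,0,0,0],[0.8,2.8,0,0,0,0,0],[0.8,3.2,0,0,0,0,0],[0.8,3.6,0,0,0,0,0],[0.8,4.0,0,0,0,0,0],[0.8,4.4,0,0,0,0,0],[0.8,4.8,0,0,0,0,0]]]'; python3 f.py;python3 -c "
from h import *
b=snap('side','s7');cv2.imwrite('pics/m7.png',cv2.resize(b[100:260,230:420],None,fx=4,fy=3.7))"
```

```text
time: 10.88
tool_pos: [0.5693, -0.0747, 0.2092]
tcp_rot: [3.134, 0.219, -0.0]
wrist_force: [-2.1, -0.6, -4.0]
width: 0.574
t 10.88 x' y' mm 0.2 0.1 z 0.2092 F x' y' z -2.21 -0.34 -4.01 T [-0.051  0.455 -0.011] w 0.574 [-0.      0.0001  0.0001]
```

View pics/m7.png

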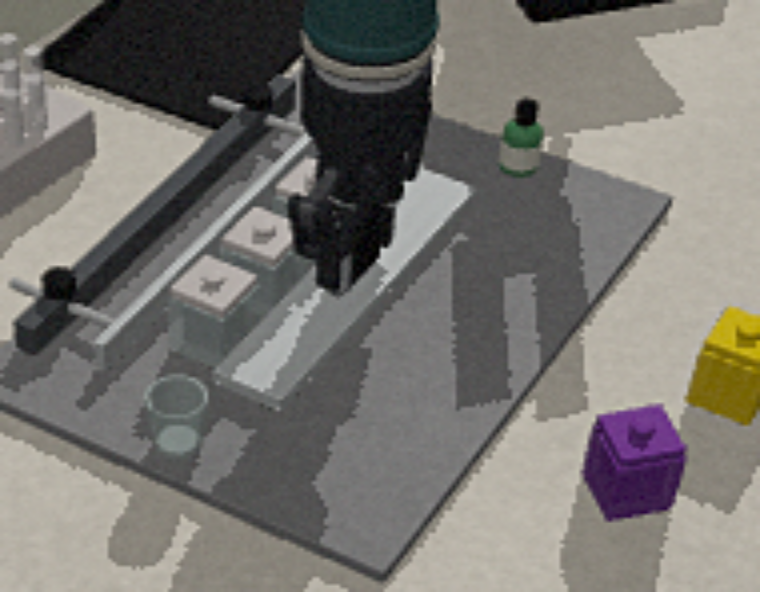

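```bash
python3 -m jog '[[[0.8,0.3,0,0,0,0,0],[0.8,0.5,0,0,0,0,0],[0.8,0.7,0,0,0,0,0],[0.8,0.9,0,0,0,0,0],[0.8,1.1,0,0,0,0,0],[0.8,1.3,0,0,0,0,0],[0.8,1.5,0,0,0,0,0],[0.8,1.6,0,0,0,0,0]]]'; python3 f.py;python3 -c "
from h import *
b=snap('side','s8');cv2.imwrite('pics/m8.png',cv2.resize(b[120:220,240:350],None,fx=6,fy=5.5))
print(ray('top',[(280,207)],.012))"
```

```text
time: 11.92
tool_pos: [0.5851, -0.0724, 0.2092]
tcp_rot: [3.134, 0.22, 0.0]
wrist_force: [-4.0, -0.7, -2.0]
width: 0.573
t 11.93 x' y' mm 16.1 0.1 z 0.2092 F x' y' z -4.04 -0.18 -2.0 T [-0.064  0.686  0.007] w 0.573 [ 0.     -0.0001  0.0003]
[[0.55926292 0.10359446 0.012     ]]
```

View pics/m8.png

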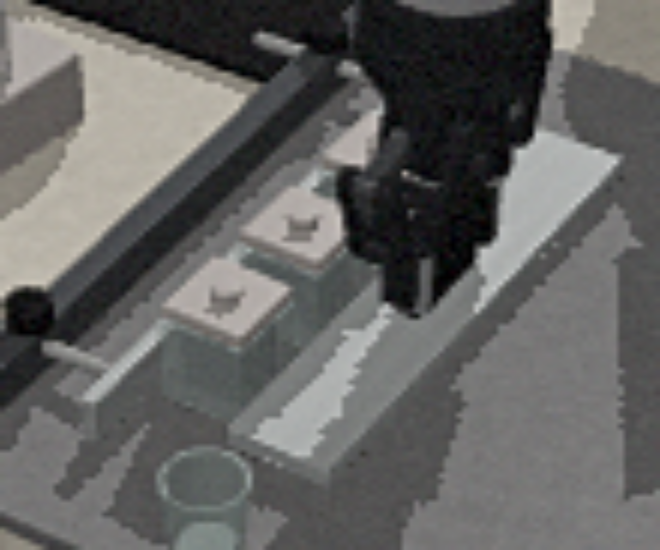

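```bash
python3 -m jog '[[[0.8,0.05,0,0,0,0,0],[0.8,0.1,0,0,0,0,0],[0.8,0.15,0,0,0,0,0],[0.8,0.2,0,0,0,0,0]]]' >/dev/null; python3 f.py; python3 f.py
```

```text
t 12.47 x' y' mm 18.0 0.1 z 0.2092 F x' y' z -3.71 0.46 -2.03 T [-0.088  0.589  0.016] w 0.577 [-0.     -0.0001  0.0001]
t 12.47 x' y' mm 18.0 0.1 z 0.2092 F x' y' z -3.71 0.46 -2.03 T [-0.088  0.589  0.016] w 0.577 [-0.     -0.0001  0.0001]
```

```bash
python3 -m jog '[[[0.8,0.05,0,0,0,0,0],[0.8,0.1,0,0,0,0,0],[0.8,0.15,0,0,0,0,0]]]' >/dev/null; python3 f.py
```

```text
t 12.85 x' y' mm 19.5 0.1 z 0.2092 F x' y' z -2.6 0.44 -3.16 T [-0.089  0.507  0.007] w 0.575 [-0.     -0.0001  0.0001]
```

```bash
python3 -m jog '[[[0.8,0.05,0,0,0,0,0],[0.8,0.1,0,0,0,0,0]]]' >/dev/null; python3 f.py
```

```text
t 13.1 x' y' mm 20.5 0.1 z 0.2092 F x' y' z -2.13 -0.19 -2.68 T [0.02  0.534 0.067] w 0.577 [-0.     -0.0001  0.0001]
```

```bash
python3 -m jog '[[[0.8,0.05,0,0,0,0,0],[0.8,0.1,0,0,0,0,0]]]' >/dev/null; python3 f.py
```

```text
t 13.35 x' y' mm 21.5 0.1 z 0.2092 F x' y' z -2.07 0.27 -4.22 T [-0.045  0.424  0.044] w 0.577 [-0.     -0.0001  0.0001]
```

```bash
python3 -m jog '[[[0.8,0.05,0,0,0,0,0],[0.8,0.1,0,0,0,0,0]]]' >/dev/null; python3 f.py
```

```text
t 13.6 x' y' mm 22.1 0.1 z 0.2092 F x' y' z -4.97 -0.16 -1.45 T [-0.105  0.919  0.196] w 0.576 [-0.      0.0016  0.0006]
```

```bash
python3 -m jog '[[[0.8,0.02,0,0,0,0,0],[0.8,0.03,0,0,0,0,0]]]' >/dev/null; python3 f.py; python3 -c "
from h import *
b=snap('side','s9');cv2.imwrite('pics/m9.png',cv2.resize(b[120:220,240:350],None,fx=6,fy=5.5))"; python3 f.py
```

```text
t 13.85 x' y' mm 22.1 0.1 z 0.2091 F x' y' z -5.39 0.55 -1.73 T [-0.132  0.96   0.13 ] w 0.57 [-0.0002  0.0021  0.0007]
t 13.9 x' y' mm 22.1 0.1 z 0.2091 F x' y' z -5.64 -0.03 -2.46 T [-0.189  0.952  0.153] w 0.574 [-0.0001  0.0021  0.0006]
```

View pics/m9.png

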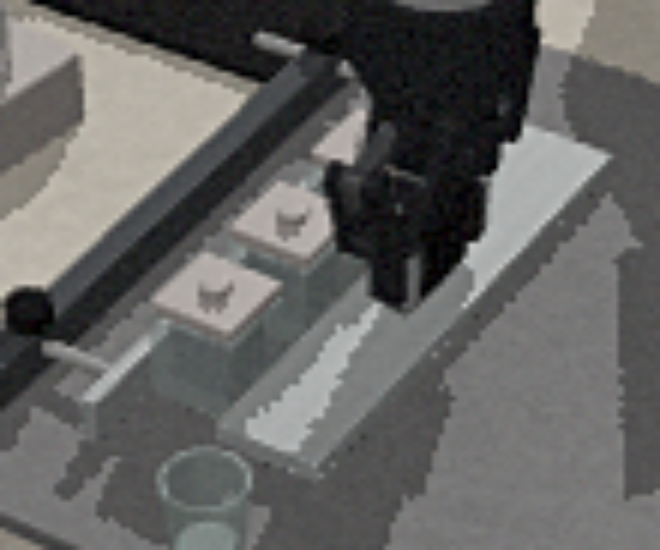

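The left end touches the strip first (Tz is +0.15 N·m), so I'll yaw the bar slightly to balance it.

```bash
python3 -m jog '[[[0.8,0.01,0,0,0,0,-0.003],[0.8,0.02,0,0,0,0,-0.005],[0.8,0.02,0,0,0,0,-0.005]]]' >/dev/null; python3 f.py
```

```text
t 14.28 x' y' mm 22.6 0.0 z 0.209 F x' y' z -4.69 -1.8 -2.32 T [-0.315  0.876  0.118] w 0.575 [0.0002 0.0013 0.0057]
```

```bash
python3 -m jog '[[[0.8,0.02,0,0,0,0,0],[0.8,0.03,0,0,0,0,0],[0.8,0.03,0,0,0,0,0]]]' >/dev/null; python3 f.py
```

```text
t 14.65 x' y' mm 22.7 -0.0 z 0.209 F x' y' z -5.32 -1.13 -2.36 T [-0.303  0.986  0.166] w 0.576 [0.0001 0.0019 0.0057]
```

```bash
python3 -m jog '[[[0.8,0.01,0,0,0,0,-0.003],[0.8,0.02,0,0,0,0,-0.006],[0.8,0.02,0,0,0,0,-0.006]]]' >/dev/null; python3 f.py
```

```text
t 15.03 x' y' mm 23.1 -0.0 z 0.209 F x' y' z -5.54 -1.58 -3.18 T [-0.439  0.829  0.134] w 0.575 [0.0003 0.001  0.0117]
```

```bash
python3 -m jog '[[[0.8,0.02,0,0,0,0,0],[0.8,0.04,0,0,0,0,0],[0.8,0.04,0,0,0,0,0]]]' >/dev/null; python3 f.py; python3 -c "
from h import *
b=snap('side','s10');a=snap('top','t10');cv2.imwrite('pics/m10.png',np.hstack([cv2.resize(b[110:220,240:360],(400,500)),cv2.resize(a[140:240,260:420],(400,500))]))"; python3 f.py
```

```text
t 15.4 x' y' mm 23.3 -0.0 z 0.209 F x' y' z -5.48 -2.02 -2.48 T [-0.4    1.064  0.228] w 0.576 [0.0002 0.0018 0.0117]
t 15.5 x' y' mm 23.3 -0.0 z 0.209 F x' y' z -5.6 -1.33 -3.37 T [-0.435  1.043  0.215] w 0.577 [0.0002 0.0018 0.0117]
```

View pics/m10.png

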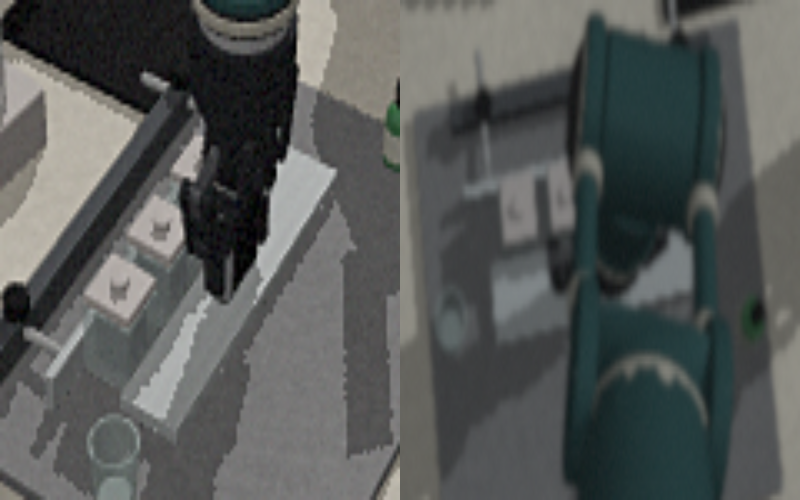

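```bash
python3 - <<'E'
from h import *
im=cv2.imread("pics/top0.png").astype(float).mean(2)
# bright strip: column-wise centroid of brightness and lower edge by max negative gradient
up=[];lo=[]
for u in range(290,382):
    v0=180-(u-287)*(13.8/97)
    vs=np.arange(int(v0)-6,int(v0)+7);p=im[vs,u]
    k=p[2:-2].argmax()+2
    w=np.clip(p-np.percentile(p,30),0,None)*(abs(vs-vs[k])<=3)
    up.append((u,(w*vs).sum()/w.sum()))
    g=np.diff(p);gg=np.clip(-g,0,None)*((np.arange(len(g))>=k)&(np.arange(len(g))<k+4));lo.append((u,(gg*(vs[:-1]+.5)).sum()/gg.sum()))
for nm,c,z in(("cent",up,.039),("low",lo,.039)):
    c=np.array(c,np.float32);
    l=cv2.fitLine(c,cv2.DIST_HUBER,0,.01,.01).ravel()
    r=(c-l[2:])@np.array([-l[1],l[0]])
    e=[l[2:]+l[:2]*t for t in(-45,45)]
    P=ray("top",e,z);d=P[0]-P[1]
    print(nm,r.std(),P.round(4).tolist(),np.degrees(np.arctan2(-d[0],d[1])))
# deck front/right/left/back edges: gradient peaks along back edge
E
```

```text
cent 0.181308 [[0.6535, 0.0251, 0.039], [0.692, -0.2449, 0.039]] 8.120815244227007
low 0.14823876 [[0.638, 0.091, 0.039], [0.6767, -0.1785, 0.039]] 8.168332597827726
```

```bash
python3 - <<'E'
from h import *
# s5: bar top z=.0315 ; now s10: z=.0175+.012-ish
def crop(f,u0,u1,v0,v1,s,o): 
    im=cv2.imread(f"pics/{f}.png");cv2.imwrite(f"pics/{o}.png",cv2.resize(im[v0:v1,u0:u1],None,fx=s,fy=s,interpolation=cv2.INTER_CUBIC))
crop("s10",265,350,130,215,7,"z10"); crop("s5",315,400,145,235,6,"z5")
E
```

View pics/z10.png

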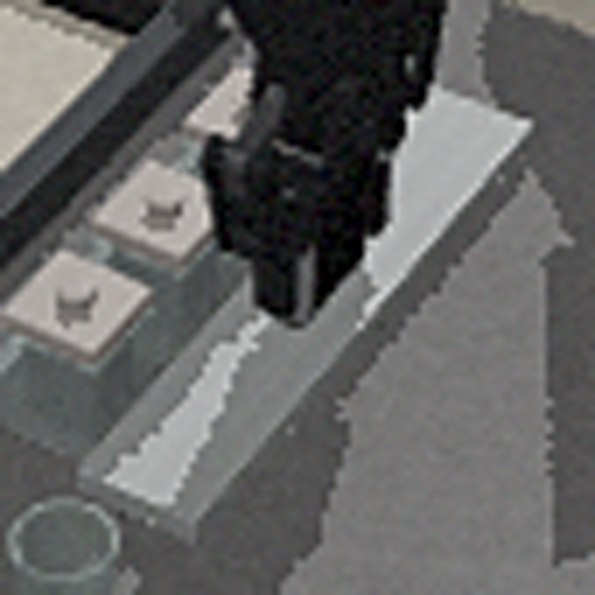

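View pics/z5.png

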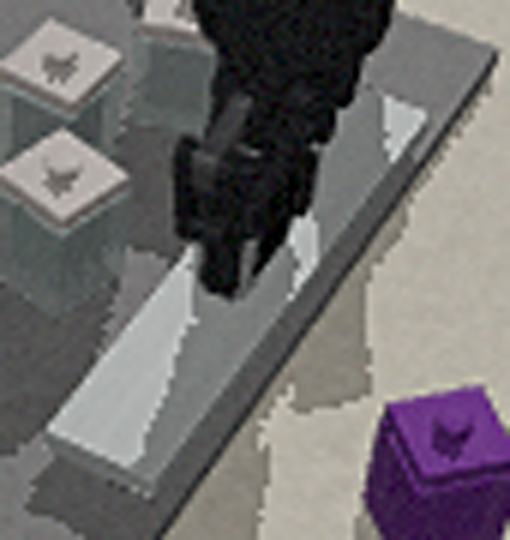

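```bash
python3 - <<'E'
from h import *
for p,z in(([(292.1,204),(340.9,147.7)],.028),([(340.3,224.7),(386.3,164.2)],.0315)):
    P=ray("side",p,z);d=P[0]-P[1];print(P.round(4).tolist(),np.linalg.norm(d),np.degrees(np.arctan2(-d[0],d[1])))
# strip from side0: crop c2 top front edge: find line via c2 pixels (front-top edge)
o=lambda a:np.array([180,110])+np.array(a,float)/2.85
P=ray("side",o([(217,240),(387,61)]),.039);d=P[0]-P[1];print(P,np.linalg.norm(d),np.degrees(np.arctan2(-d[0],d[1])))
E
```

```text
[[0.5504, 0.0497, 0.028], [0.5821, -0.1956, 0.028]] 0.24737286574196457 7.37899173867514
[[0.4208, 0.0306, 0.0315], [0.4504, -0.2142, 0.0315]] 0.24663539950300634 6.901220893666953
[[ 0.63211081  0.08891514  0.039     ]
 [ 0.66962987 -0.19632393  0.039     ]] 0.2876960241813068 7.493410449799249
```

The bar sits about 1° less in yaw than the tool, because it is slightly twisted in the grip. That explains the one-sided contact, so I'll keep turning until the moment balances.

```bash
python3 -m jog '[[[0.8,0.02,0,0,0,0,-0.003],[0.8,0.04,0,0,0,0,-0.006],[0.8,0.04,0,0,0,0,-0.006]]]' >/dev/null; python3 f.py
```

```text
t 15.88 x' y' mm 23.7 -0.0 z 0.2089 F x' y' z -6.18 -2.72 -2.21 T [-0.486  1.033 -0.108] w 0.578 [0.     0.0017 0.0169]
```

```bash
python3 -m jog '[[[0.8,0.02,0,0,0,0,-0.003],[0.8,0.04,0,0,0,0,-0.006],[0.8,0.04,0,0,0,0,-0.006]]]' >/dev/null; python3 f.py
```

```text
t 16.25 x' y' mm 23.8 -0.0 z 0.2089 F x' y' z -6.77 -1.75 -2.78 T [-0.619  1.213 -0.795] w 0.574 [-0.0008  0.0025  0.0205]
```

Both ends now touch, and Tz flipped to −0.8. I'll turn back about 5 mrad, then press.

```bash
python3 -m jog '[[[0.8,0,0,0,0,0,0.004],[0.8,0.0,0,0,0,0,0.004]]]' >/dev/null; python3 f.py
```

```text
t 16.5 x' y' mm 23.9 0.0 z 0.2089 F x' y' z -6.32 -2.02 -3.18 T [-0.461  1.144 -0.401] w 0.573 [-0.0006  0.0024  0.0178]
```

```bash
python3 -m jog '[[[0.8,0.02,0,0,0,0,0],[0.8,0.04,0,0,0,0,0]]]' >/dev/null; python3 f.py
```

```text
t 16.75 x' y' mm 24.0 0.1 z 0.2088 F x' y' z -8.02 -1.71 -1.13 T [-0.533  1.335 -0.426] w 0.579 [-0.0007  0.0032  0.0179]
```

```bash
python3 -m jog '[[[0.8,0.02,0,0,0,0,0.002],[0.8,0.04,0,0,0,0,0.002],[0.8,0.05,0,0,0,0,0.002]]]' >/dev/null; python3 f.py
```

```text
t 17.12 x' y' mm 24.2 0.2 z 0.2087 F x' y' z -8.59 -1.69 -0.32 T [-0.463  1.5   -0.133] w 0.571 [-0.0007  0.0043  0.0168]
```

```bash
python3 -m jog '[[[0.8,0.02,0,0,0,0,0],[0.8,0.04,0,0,0,0,0]]]' >/dev/null; python3 f.py; python3 -c "
from h import *
b=snap('side','s11');cv2.imwrite('pics/m11.png',cv2.resize(b[110:220,240:360],None,fx=6,fy=5.4))"
```

```text
t 17.38 x' y' mm 24.4 0.2 z 0.2086 F x' y' z -9.49 -1.84 -0.85 T [-0.514  1.64  -0.159] w 0.578 [-0.0008  0.005   0.0168]
```

View pics/m11.png

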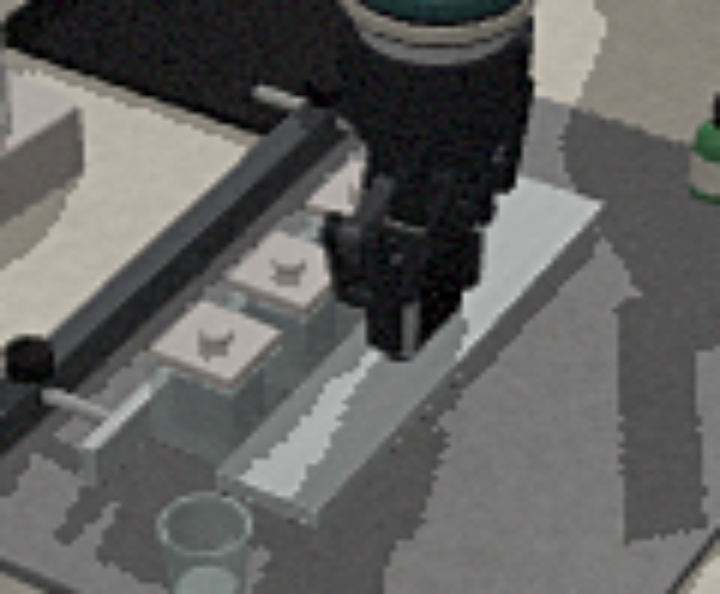

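```bash
python3 -m jog '[[[0.8,0.03,0,0,0,0,0.0005],[0.8,0.05,0,0,0,0,0.0005],[0.8,0.07,0,0,0,0,0.0005],[0.8,0.07,0,0,0,0,0.0005]]]' >/dev/null; python3 f.py
```

```text
t 17.93 x' y' mm 24.7 0.3 z 0.2083 F x' y' z -11.23 -1.46 0.02 T [-0.453  1.834 -0.068] w 0.574 [-0.0011  0.0064  0.0166]
```

```bash
python3 -m jog '[[[0.8,0.02,0,0,0,0,0],[0.8,0.04,0,0,0,0,0],[0.8,0.04,0,0,0,0,0],[0.8,0.04,0,0,0,0,0],[0.8,0.04,0,0,0,0,0],[0.8,0.04,0,0,0,0,0]]]' >/dev/null; python3 f.py
```

```text
t 18.68 x' y' mm 24.8 0.3 z 0.2082 F x' y' z -11.69 -0.87 0.98 T [-0.53   1.956 -0.024] w 0.573 [-0.0012  0.0072  0.0165]
```

```bash
python3 -m jog '[[[0.8,0,0,0,0,0,0],[0.8,0,0,0,0,0,0],[0.8,0,0,0,0,0,0],[0.8,0,0,0,0,0,0],[0.8,0,0,0,0,0,0],[0.8,0,0,0,0,0,0],[0.8,0,0,0,0,0,0]]]' >/dev/null; python3 f.py; python3 -c "
from h import *
b=snap('side','s12');cv2.imwrite('pics/m12.png',cv2.resize(b[110:220,240:360],None,fx=6,fy=5.4))"
```

```text
t 19.55 x' y' mm 24.8 0.3 z 0.2082 F x' y' z -11.85 -1.23 -0.7 T [-0.544  1.857 -0.096] w 0.573 [-0.0012  0.0072  0.0166]
```

View pics/m12.png

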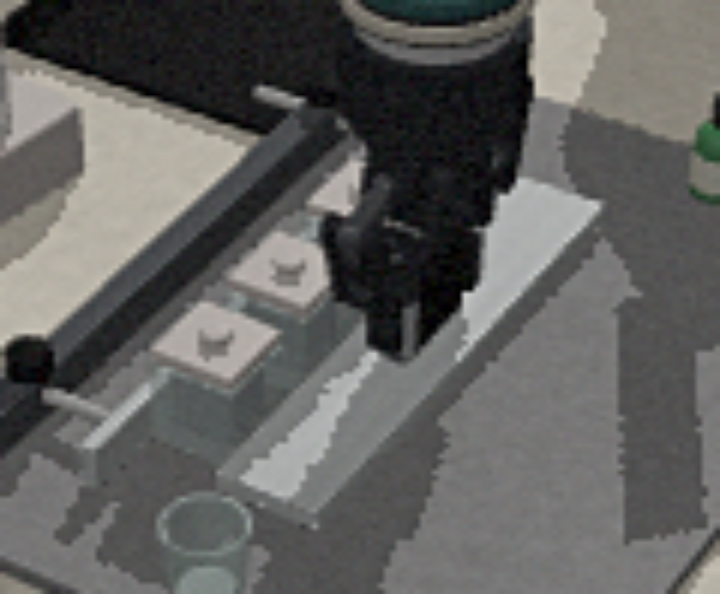

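Held for about 1.5 s at 11.8 N total, of which about 3 N is sliding friction. The moment is balanced. I'll back off straight.

```bash
python3 -m jog '[[[0.8,-0.1,0,0,0,0,0],[0.8,-0.3,0,0,0,0,0],[0.8,-0.6,0,0,0,0,0],[0.8,-1.2,0,0,0,0,0],[0.8,-2.2,0,0,0,0,0],[0.8,-3.6,0,0,0,0,0],[0.8,-5.2,0,0,0,0,0],[0.8,-7,0,0,0,0,0],[0.8,-9,0,0,0,0,0],[0.8,-10,0,0,0,0,0],[0.8,-10,0,0,0,0,0]]]' >/dev/null; python3 f.py; python3 -c "
from h import *
b=snap('side','s13');a=snap('top','t13');cv2.imwrite('pics/m13.png',cv2.resize(b[100:240,230:400],None,fx=4.6,fy=4.2));cv2.imwrite('pics/m13t.png',cv2.resize(a[140:270,260:420],None,fx=4.5,fy=4.5))"
```

```text
t 20.98 x' y' mm -73.8 -1.5 z 0.2092 F x' y' z 0.34 0.13 -3.25 T [-0.     0.011 -0.024] w 0.573 [-0.0001  0.0001  0.016 ]
```

View pics/m13.png

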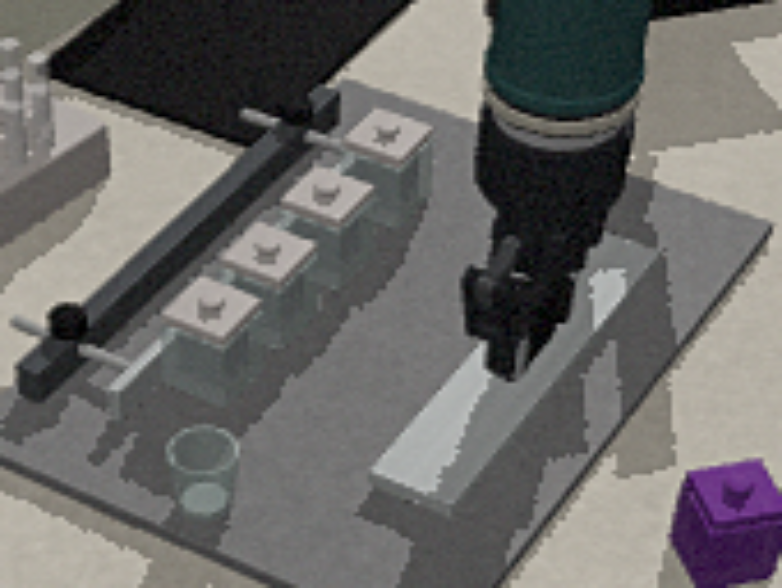

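View pics/m13t.png

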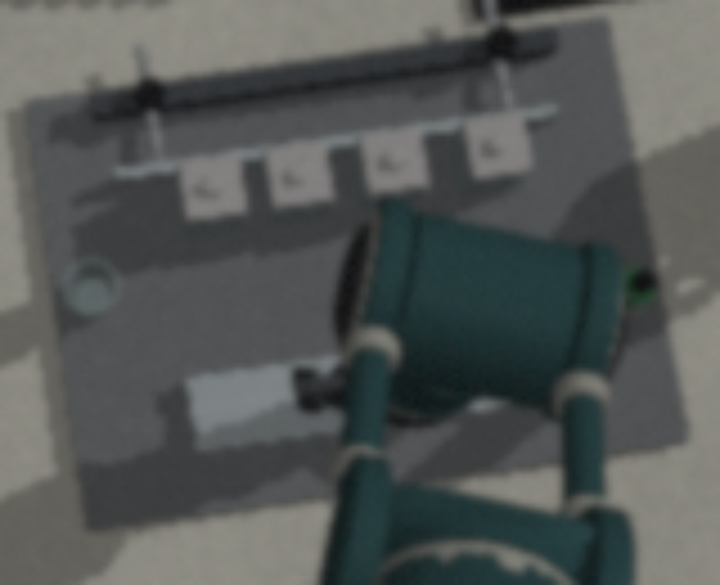

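All four jars stand in a row on the strip. Next I'll check the row numerically.

```bash
cat > row.py <<'E'
from h import *
import sys
im=cv2.imread(sys.argv[1]);g=cv2.resize(im.min(2),None,fx=4,fy=4,interpolation=cv2.INTER_CUBIC)
m=np.zeros_like(g);m[160*4:192*4,298*4:381*4]=255
m=((g>95)&(m>0)).astype(np.uint8);m=cv2.morphologyEx(m,cv2.MORPH_OPEN,np.ones((25,25)))
cs,_=cv2.findContours(m,cv2.RETR_EXTERNAL,cv2.CHAIN_APPROX_NONE)
a=np.radians(8.15);x=np.array([np.cos(a),np.sin(a)]);y=np.array([-x[1],x[0]]);O=np.array([.7027,-.0559])
for c in cs:
    r=cv2.minAreaRect(c);b=ray("top",(cv2.boxPoints(r)+.5)/4-.5,.075);e=b[1]-b[0]
    q=b.mean(0)[:2]-O;an=(np.degrees(np.arctan2(e[1],e[0]))-8.15+45)%90-45
    print((np.array(r[0])/4).round(1),"rail x,y mm",(q@x*1000).round(1),(q@y*1000).round(1),"size",[np.linalg.norm(b[i]-b[i-1]).round(4) for i in(1,2)],"ang",an.round(2))
E
python3 row.py pics/t13.png
```

```text
[307. 181.] rail x,y mm -63.2 90.3 size [np.float64(0.0396), np.float64(0.0419)] ang -8.47
[326.5 178. ] rail x,y mm -62.8 32.5 size [np.float64(0.0396), np.float64(0.0434)] ang -8.47
[347.6 174.8] rail x,y mm -62.3 -30.3 size [np.float64(0.0403), np.float64(0.039)] ang -8.48
[371.  171.5] rail x,y mm -62.7 -99.6 size [np.float64(0.0411), np.float64(0.0406)] ang -8.48
```

```bash
sed -i 's/np.ones((25,25))/cv2.getStructuringElement(cv2.MORPH_ELLIPSE,(17,17))/' row.py; python3 row.py pics/t13.png
```

```text
[307.7 180.8] rail x,y mm -63.0 88.2 size [np.float64(0.0443), np.float64(0.0433)] ang 1.21
[326.4 178.1] rail x,y mm -62.9 32.9 size [np.float64(0.0439), np.float64(0.0437)] ang -2.62
[347.8 175. ] rail x,y mm -63.2 -30.6 size [np.float64(0.0449), np.float64(0.0431)] ang 0.62
[371.  171.7] rail x,y mm -63.3 -99.6 size [np.float64(0.0423), np.float64(0.0445)] ang 3.77
```

```bash
cat > ang.py <<'E'
from h import *
import sys
im=cv2.imread(sys.argv[1]).astype(float).mean(2)
def cross(p,t):  # last idx where p falls through t
    for i in range(len(p)-1):
        if p[i]>=t>p[i+1]: return i+(p[i]-t)/(p[i]-p[i+1])
for cu,cv in((307.6,181),(326.4,178.1),(347.7,175),(371,171.6)):
    T=(im[int(cv)-2:int(cv)+3,int(cu)-3:int(cu)+4].mean()+np.median(im[int(cv)+10:int(cv)+13,int(cu)-4:int(cu)+5]))/2
    out=[]
    pts=[]
    for u in range(int(round(cu))-4,int(round(cu))+6):
        p=im[int(cv)+2:int(cv)+13,u];k=cross(p,T)
        if k is not None: pts.append((u,int(cv)+2+k))
    for sgn in(1,-1):
        q=[]
        for v in range(int(round(cv))-3,int(round(cv))+5):
            us=int(cu)+sgn*np.arange(3,12);k=cross(im[v,us],T)
            if k is not None:q.append((int(cu)+sgn*(3+k),v))
        out.append(q)
    res=[]
    for q,isx in((pts,0),(out[0],1),(out[1],1)):
        q=np.array(q,np.float32)
        if len(q)<5: res.append(None);continue
        l=cv2.fitLine(q,cv2.DIST_HUBER,0,.01,.01).ravel()
        P=ray("top",[l[2:]-5*l[:2],l[2:]+5*l[:2]],.075);d=P[1]-P[0]
        res.append(round(float((np.degrees(np.arctan2(d[1],d[0]))-8.15+45)%90-45),2))
    print(cu,"front,right,left edge deg rel. rail:",res)
E
python3 ang.py pics/t13.png; echo start; 
```

```text
307.6 front,right,left edge deg rel. rail: [0.4, 0.96, 1.26]
326.4 front,right,left edge deg rel. rail: [-0.51, 1.02, 2.24]
347.7 front,right,left edge deg rel. rail: [-0.47, -0.6, 0.22]
371 front,right,left edge deg rel. rail: [-1.31, 1.27, 0.92]
start
```

The row is straight within 1 mm and square within measurement noise of about 1°. I'll take the straightedge back to its place on the bench.

```bash
python3 -m jog '[[[0.8,-0.5,0,-2,0,0,0],[0.8,-0.5,0,-6,0,0,0],[0.8,-0.5,0,-11,0,0,0],[0.8,-0.5,0,-12.5,0,0,0],[0.8,-0.5,0,-12.5,0,0,0],[0.8,-0.5,0,-12.5,0,0,0]]]' ; python3 -c "
from h import *
print(plan((.50,.275,.33),-12.3))"
```

```text
time: 21.82
tool_pos: [0.4913, -0.087, 0.3319]
tcp_rot: [-3.131, -0.245, 0.006]
wrist_force: [-0.5, -0.2, -2.9]
width: 0.574
('cm', array([  6.5 , -35.62,   0.22]), 'turn', array([-0.0008,  0.0039,  0.3711]))
```

```bash
python3 -m jog '[[[0.8,0,-4,0,0,0,0],[0.8,0.5,-9,0,0,0,0.06],[0.8,1.5,-15,0,0,0,0.15],[0.8,3,-21,0,0,0,0.25],[0.8,5,-27,0,0,0,0.33],[0.8,6.5,-32,0.2,0,0,0.37],[0.8,6.5,-34.5,0.2,0,0,0.37],[0.8,6.5,-35.6,0.2,0,0,0.37],[0.8,6.5,-35.6,0.2,0,0,0.37],[0.8,6.5,-35.6,0.2,0,0,0.37]]]' ; python3 -c "
from h import *
print(plan((.50,.275,.20),-12.3))
b=snap('side','s14');cv2.imwrite('pics/m14.png',b)"
```

```text
time: 23.08
tool_pos: [0.5009, 0.2734, 0.3315]
tcp_rot: [3.122, -0.336, -0.001]
wrist_force: [-0.3, 0.8, -2.5]
width: 0.574
('cm', array([-0.11, -0.15, 13.15]), 'turn', array([0.0013, 0.0008, 0.0001]))
```

View pics/m14.png

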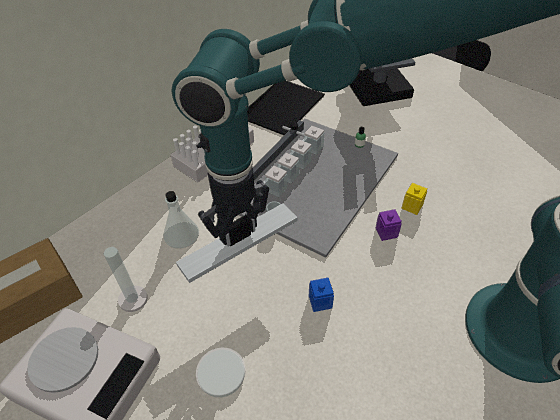

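```bash
python3 -m jog '[[[0.8,-0.1,0,4,0,0,0],[0.8,-0.1,0,9,0,0,0],[0.8,-0.1,0,12,0,0,0],[0.8,-0.1,0,13,0,0,0],[0.8,-0.1,0,13.4,0,0,0],[0.8,-0.1,0,13.4,0,0,0]]]'; python3 -m jog '[[[0.8,0,0,0.1,0,0,0],[0.8,0,0,0.2,0,0,0],[0.8,0,0,0.2,0,0,0]]]' 
```

```text
time: 23.88
tool_pos: [0.5009, 0.2749, 0.1997]
tcp_rot: [-3.122, 0.336, -0.003]
wrist_force: [0.6, -0.3, -4.1]
width: 0.573
time: 24.25
tool_pos: [0.5, 0.2749, 0.1966]
tcp_rot: [-3.123, 0.335, -0.001]
wrist_force: [0.2, 0.1, -3.2]
width: 0.572
```

```bash
python3 -m jog '[[[0.8,0,0,0.1,0,0,0],[0.8,0,0,0.2,0,0,0],[0.8,0,0,0.2,0,0,0]]]'; python3 -m jog '[[[0.8,0,0,0.06,0,0,0],[0.8,0,0,0.12,0,0,0],[0.8,0,0,0.12,0,0,0]]]' 
```

```text
time: 24.62
tool_pos: [0.4998, 0.2748, 0.194]
tcp_rot: [3.123, -0.335, -0.001]
wrist_force: [0.5, -0.7, -3.7]
width: 0.575
time: 25.0
tool_pos: [0.5001, 0.2749, 0.1932]
tcp_rot: [-3.123, 0.335, -0.001]
wrist_force: [-0.0, 0.1, -1.9]
width: 0.578
```

Now touching the bench. I'll open and rise.

```bash
python3 -m jog '[[[0.8,0,0,0.04,0,0,0],[0.5,0,0,0.04,0,0,0],[0.2,0,0,0.04,0,0,0],[0,0,0,0.04,0,0,0],[0,0,0,0.04,0,0,0],[0,0,0,-1,0,0,0],[0,0,0,-4,0,0,0],[0,0,0,-9,0,0,0],[0,0,0,-14,0,0,0],[0,0,0,-20,0,0,0],[0,0,0,-20,0,0,0],[0,0,0,-20,0,0,0]]]'; python3 -c "
from h import *
print(plan((.30,.05,.39),-12.3))"
```

```text
time: 26.5
tool_pos: [0.4998, 0.2747, 0.3937]
tcp_rot: [-3.123, 0.335, -0.001]
wrist_force: [-0.3, 0.6, -0.8]
width: 0.995
('cm', array([-14.76,  26.2 ,   0.34]), 'turn', array([-0.0007, -0.0009,  0.0009]))
```

```bash
python3 -m jog '[[[0,3,15,0,0,0,0],[0,5,40,0,0,0,0],[0,5,40,0,0,0,0],[0,5,40,0,0,0,0],[0,5,40,0,0,0,0],[0,5,40,0,0,0,0],[0,5,40,0,0,0,0],[0,2,78,0,0,0,0],[0,2,78,0,0,0,0],[0,2,78,0,0,0,0],[0,2,78,0,0,0,0],[0,2,78,0,0,0,0]]]'; python3 -m jog '[[[0,0,5,0,0,0,0],[0,0,10,0,0,0,0],[0,0,10,0,0,0,0],[0,0,10,0,0,0,0],[0,0,10,0,0,0,0]]]'; python3 -c "
from h import *
a=snap('top','t15');b=snap('side','s15')
cv2.imwrite('pics/m15.png',np.hstack([cv2.resize(a[130:290,140:420],(400,300)),cv2.resize(b[100:400,0:420],(400,300))]))"; python3 row.py pics/t15.png; python3 ang.py pics/t15.png
```

```text
time: 28.0
tool_pos: [0.3724, -0.4272, 0.3905]
tcp_rot: [-3.12, 0.335, 0.004]
wrist_force: [1.4, 0.5, 0.3]
width: 0.998
time: 28.62
tool_pos: [0.353, -0.5224, 0.392]
tcp_rot: [-3.122, 0.333, 0.002]
wrist_force: [0.3, -0.2, 0.2]
width: 1.0
[307.5 180.9] rail x,y mm -63.2 88.8 size [np.float64(0.0406), np.float64(0.0414)] ang 0.9
[326.5 178.1] rail x,y mm -63.1 32.7 size [np.float64(0.0404), np.float64(0.0414)] ang -2.32
[347.7 175.1] rail x,y mm -63.3 -30.3 size [np.float64(0.0405), np.float64(0.0413)] ang 0.15
[370.9 171.8] rail x,y mm -63.6 -99.3 size [np.float64(0.0397), np.float64(0.0416)] ang 4.13
307.6 front,right,left edge deg rel. rail: [0.36, 0.98, 1.23]
326.4 front,right,left edge deg rel. rail: [-0.5, 1.31, 1.9]
347.7 front,right,left edge deg rel. rail: [0.05, -0.4, 1.57]
371 front,right,left edge deg rel. rail: [-1.47, 1.3, 1.26]
```

View pics/m15.png

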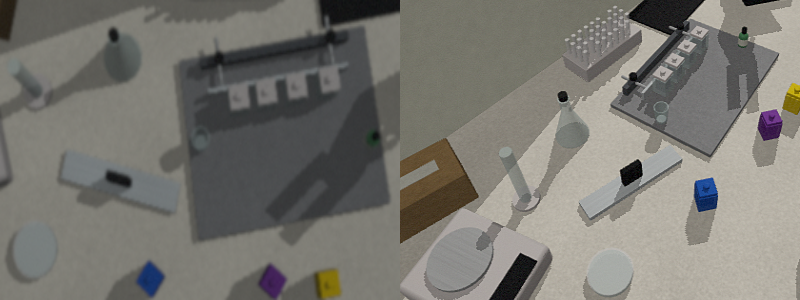

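The row stands, the bar is flat on the bench and the other glassware is in place. The box fit disagrees for the rightmost jar (4°), so I'll check it in the sharper side view.

```bash
python3 -c "
from h import *
b=cv2.imread('pics/s15.png');cv2.imwrite('pics/z15.png',cv2.resize(b[118:200,250:350],None,fx=8,fy=7.3*8/8,interpolation=cv2.INTER_CUBIC))"
```

```text
(no output)
```

View pics/z15.png

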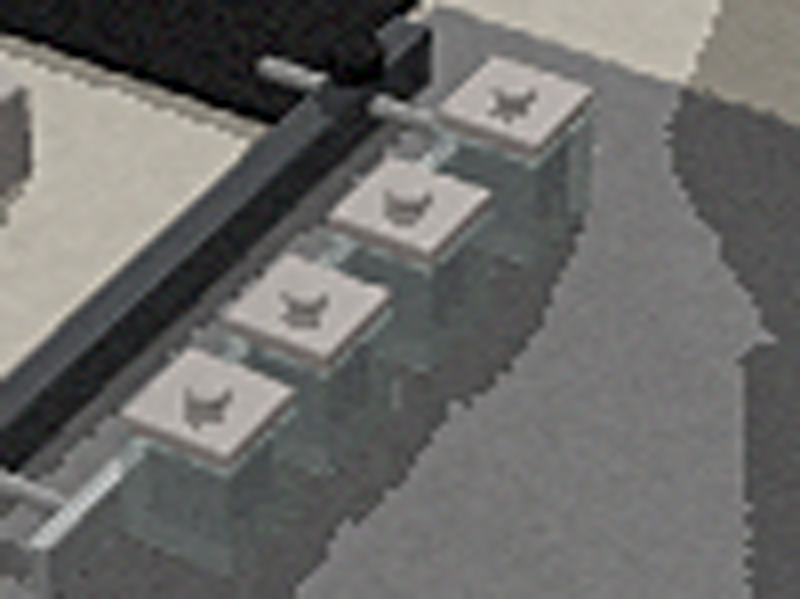

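```bash
python3 - <<'E'
from h import *
im=cv2.imread("pics/s15.png").astype(np.float32);g=cv2.resize(cv2.GaussianBlur(im,(0,0),.6).min(2),None,fx=4,fy=4,interpolation=cv2.INTER_CUBIC)
o=lambda x,y:(250+x/8,118+y/7.3)
for x,y in((208,405),(306,308),(410,205),(515,103)):
    u,v=o(x,y);roi=np.zeros(g.shape,np.uint8);cv2.circle(roi,(int(u*4),int(v*4)),52,1,-1)
    m=((g>130)&(roi>0)).astype(np.uint8);m=cv2.morphologyEx(m,cv2.MORPH_OPEN,cv2.getStructuringElement(cv2.MORPH_ELLIPSE,(9,9)))
    c=max(cv2.findContours(m,cv2.RETR_EXTERNAL,cv2.CHAIN_APPROX_NONE)[0],key=cv2.contourArea)[:,0]
    P=ray("side",(c+.5)/4-.5,.075)[:,:2]
    ce=P.mean(0);a=np.radians(8.15);R=np.array([[np.cos(a),np.sin(a)],[-np.sin(a),np.cos(a)]]);Q=(P-ce)@R.T*1000
    out=[]
    for ax in(0,1):
        for s in(1,-1):
            q=Q[(s*Q[:,ax]>13)&(abs(Q[:,1-ax])<14)].astype(np.float32)
            if len(q)<8: out.append(None);continue
            l=cv2.fitLine(q,cv2.DIST_HUBER,0,.01,.01).ravel();out.append(round(float((np.degrees(np.arctan2(l[1],l[0]))+45)%90-45),1))
    print("center",ce.round(4),"back,front,left,right edge deg",out,np.ptp(Q,axis=0).round(1))
E
```

```text
center [0.6215 0.0287] back,front,left,right edge deg [-0.5, -0.9, -0.1, -4.8] [39.2 42.2]
center [ 0.6297 -0.0279] back,front,left,right edge deg [0.1, 0.2, 0.3, -7.3] [39.2 44.1]
center [ 0.6384 -0.091 ] back,front,left,right edge deg [-0.3, -0.6, -0.4, -10.5] [39.  46.6]
center [ 0.6477 -0.1576] back,front,left,right edge deg [0.2, -0.3, -0.2, 0.7] [39.8 40.9]
```

In the side view every jar's front and back edges lie within 1° of the strip's direction. Handing in.

```bash
python3 -c "
from workcell import bot
print(bot.finish_job())"
```

```text
the job is handed in; nothing more can be done
None
```

I gripped the straightedge by the ends of its grip and used its long edge to push the four jars back onto the rail's strip. I corrected its yaw by feel until both ends bore evenly, because the bar sat about 1° twisted in the grip. I pressed the row home for about 1.5 s and laid the straightedge flat at its old place on the bench. The job was handed in after about 29 of the 72 s allowed, and no verdict was given.

**Press force:** the wrist read about 11.8 N during the hold. Sliding the jars took roughly 2 to 4 N (noisy), so the strip took about 9 N by difference, slightly under the 10 N asked for. The rail force itself was never measured.

**Last checks, just before handing in:**
- **Row:** the jar centres are in line within about 1 mm, about 63 mm before the rail's origin.
- **Squareness:** in the side view, front and back lid edges are within 1° of the strip.
- **Other items:** the straightedge is flat on the bench with the gripper clear of it. By eye, the other glassware and the coloured look-alikes are where they were.

**Checks that disagreed:** a coarse box fit in the top view gave up to 4° for the rightmost jar. Single lid edges there read up to 1.9°, and some right-hand lid edges in the side view gave 5 to 10°. I took these as pixel noise or the lids' shaded side faces, since the cleaner edges agreed within 1°.

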